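# Set the gap spacer in a fit-up jig and hold the plate closed for tacking

## Task

Two alike fit-up jigs stand on the welding bench, and only one of them is open wide enough for the flat steel spacer in the rack: slide the spacer upright down into that jig's gap, right down onto the bed with neither end sticking out past the plates, and let go of it. Then push that jig's sliding plate home so that the spacer is pressed flush and tight between the two plates, and finish holding the plate firmly pressed like that, as for tack welding. Leave the other jig's plate and everything else on the bench where they are.

Things in the scene. Friction and masses are not known exactly. Their poses are not given: they have to be found in the camera images.
- jig_a: Jig A, one of two alike steel fit-up jigs, fixed. Origin: centre of its underside, on the bench; x = sliding direction (roughly away from the robot), y = along the plates, z up. Bed 150 (x) by 120 (y) mm, its top at z = 10 mm. On it a sliding plate (robot's side) and a fixed plate, with a gap between. Guide strips 10 mm tall along the bed's edges, inner sides at y = +-49 mm.
- rib_a (a point): Centre of the inner face (towards the gap) of jig A's fixed upright plate: 12 mm thick, 90 mm long (y), 36 mm tall from the bed, top at z = 46 mm. It lies at x = +20, y = 0, z = 28 mm of the jig, axes as the jig's. The gap lies on its -x side, open at the top and both ends.
- plate_a (a joint): Gap of jig A in m between sliding and fixed plate (0 = touching, at most 0.026). One of the two jigs starts open 16 to 20 mm, the other 5 to 8 mm: look which. The sliding plate moves along the jig's x, +x closes the gap; about 2 N friction, no spring, stays where left.
- plate_a_face (a point): Centre of the outer face (the one to push, robot's side) of jig A's sliding plate: upright, 12 mm thick, 90 mm long, 36 mm tall from the bed's top; this point is 28 mm above the bench. The bed is clear for 50 mm on the robot's side of it. Axes as the jig's.
- jig_b: Jig B, one of two alike steel fit-up jigs, fixed. Origin: centre of its underside, on the bench; x = sliding direction (roughly away from the robot), y = along the plates, z up. Bed 150 (x) by 120 (y) mm, its top at z = 10 mm. On it a sliding plate (robot's side) and a fixed plate, with a gap between. Guide strips 10 mm tall along the bed's edges, inner sides at y = +-49 mm.
- rib_b (a point): Centre of the inner face (towards the gap) of jig B's fixed upright plate: 12 mm thick, 90 mm long (y), 36 mm tall from the bed, top at z = 46 mm. It lies at x = +20, y = 0, z = 28 mm of the jig, axes as the jig's. The gap lies on its -x side, open at the top and both ends.
- plate_b (a joint): Gap of jig B in m between sliding and fixed plate (0 = touching, at most 0.026). One of the two jigs starts open 16 to 20 mm, the other 5 to 8 mm: look which. The sliding plate moves along the jig's x, +x closes the gap; about 2 N friction, no spring, stays where left.
- plate_b_face (a point): Centre of the outer face (the one to push, robot's side) of jig B's sliding plate: upright, 12 mm thick, 90 mm long, 36 mm tall from the bed's top; this point is 28 mm above the bench. The bed is clear for 50 mm on the robot's side of it. Axes as the jig's.
- spacer_center (a point): Centre (half-way up) of the loose steel spacer, an upright flat bar 12 mm thick (its x), 50 mm long (its y), 80 mm tall (its z), about 0.35 kg. Starts in the rack's slot. Hold it by the 12 mm thickness in its upper 40 mm: standing in a jig its lower 36 mm is between the plates and 44 mm stands out above them.
- rack: Plywood rack, 80 by 80 mm, 26 mm tall, fixed. Origin: centre of its underside. A slot 18 mm wide (x) runs right through it along its y; the slot's floor is 6 mm above the bench.
- pipe: Bystander, loose: short open steel pipe stub, 60 mm across, 50 mm tall, standing. Origin at its underside.
- hoop: Bystander, loose: rolled dark steel hoop, 120 mm across, 55 mm tall. Origin at its underside.
- hammer: Bystander, loose: hammer lying flat. Origin at its underside.
- brush: Bystander, loose: brush lying flat. Origin at its underside.
- square: Bystander, loose: triangular aluminium welding square, 100 mm legs, 16 mm tall, lying flat. Origin at its underside.
- can: Bystander, loose: aluminium can, 66 mm across, 150 mm tall, standing. Origin at its underside.
- flange: Bystander, loose: steel flange, 90 mm disc 10 mm thick with a 44 mm hub, 40 mm tall in all. Origin at its underside.
Things that resemble listed ones, but are neither listed nor needed, are in the scene too. There is more than one size of the part that bears spacer_center; the job needs the larger. What is shaped like the jig_a but pink is not meant.

How it is judged (in metres and radians):
On the way:
1. the spacer stands on the bed in the gap of the wide jig, let go (x of spacer_center in the frame of jig_a between -0.006 and 0.022 m and y of spacer_center in the frame of jig_a between -0.021 and 0.021 m and z of spacer_center in the frame of jig_a between 0.046 and 0.053 m and contact force between the fingers and spacer below 0.2 N), for 0.2 s.
At the end, for the whole second after the job is handed in: Spacer upright and square (0.05 rad) on the bed of the wide jig, within the plates' length (1 mm), untouched by the fingers; gap closed onto it (10.5 to 13.5 mm); fingers still pressing the sliding plate, and it the spacer, each with more than 3 N (all of step 1 and angle between the z axis of spacer_center and the z axis of jig_a, either way round below 0.05 rad and angle between the x axis of spacer_center and the x axis of jig_a, either way round below 0.05 rad and value of joint plate_a between 0.0105 and 0.0135 m and contact force between the fingers and plate_a above 3 N and contact force between plate_a and spacer above 3 N and linear speed of spacer below 0.02 m/s); the arm keeps its last pose, push and grip.
It fails at once if the other jig's sliding plate is moved by more than 3 mm (distance of plate_b_face from where it was at the start of the episode above 0.003 m).
It fails at once if a bystander is moved by more than 30 mm (distance of any of pipe, hoop, hammer, brush, square, can, flange from where it was at the start of the episode above 0.03 m).
It also fails if it takes over 48 s, if anything falls off the work surface, if the arm or the gripper's body presses on something with over 40 N, if the wrist force passes 120 N, or if a joint passes its speed limit or range.

## Robot

A 7-joint arm with a two-finger parallel gripper is mounted at the origin on the work surface. World frame = base frame: x ahead of the robot, y to its left, z up, the work surface at z = 0. Lengths are in mm, angles in rad, forces in N, time in s.
With the tool pointing down it reaches from about 425 to 975 mm from the base axis. Payload 16.7 kg.
Tool frame: the origin (TCP) lies on the mounting face of the last link; the fingertips stand 173 mm ahead of it and the grasp point (between the pads) lies 155 mm ahead of it (bot.nose_length is the distance from the TCP to the fingertips, in mm); z points along the fingers, y is the line along which they close (so a half turn about z gives the same grasp; the last joint's range is limited). The gripper opens to 85 mm and grips with 20 to 120 N. Pads are 22 mm wide; open, the fingers measure 114 mm over their backs; the gripper's body (76 mm by 85 mm) begins 54 mm behind the grasp point. The pads swing forward as they close: fully open they stand 13 mm farther back than shut.
Start: joints at [1.095, 0.426, 0.074, 1.606, -0.034, 1.111, -0.067], TCP at [216.011, -639.474, 404.702] pointing down, gripper open.
Joint ranges: [-2.85, 2.85], [-0.5, 2.14], [-1.23, 1.37], [0.21, 2.46], [-1.02, 4.16], [0.16, 2.05], [-2.73, 2.73]. Speed limits (rad/s): [1.89, 1.89, 2.39, 2.39, 3.01, 3.01, 3.01].

## Interface

Orientations are given as a 3x3 rotation matrix whose columns are the frame's x, y, z axes.
In Python, from plant import bot, eyes gives the robot as it stands. The module is installed in compiled form; this text tells all that it offers.
- The arm moves only by the shell command python3 -m pendant 'ROWS' [OPENING] [FORCE]. ROWS is JSON, a list of rows, each a list of 6 numbers: the shift along the tool's x, y, z in mm, then the turn, a rotation vector about the tool's x, y, z in rad. In form: [[dx, dy, dz, rx, ry, rz], ...]. A call has 1 to 12 rows; each row is the pose to reach, as a shift and turn from the pose commanded when the call began, along the tool's axes at that moment; what a row does not reach only later rows make up. A row lasts 1/10 s, in which the tool goes at most 50 mm and 8.59 degrees, less where a joint would pass 70% of its speed; a pose out of reach is approached as far as the arm can. A call with a gripper value outside its range is refused whole. OPENING is the finger opening in mm, from 0 to 85.4, set as the call begins (- or left out, the last holds). The fingers move at their own pace and stop on an object; FORCE is the grip in N (left out, the last holds). Time passes only in rows, so rows that repeat a pose let the fingers close. It gives the time, the measured TCP pose, the force, the opening and the grip force at its end, in the units of the state.
- bot.get_state(): the state, without advancing time (a new reading comes with each control period).
- eyes.capture(name): name is "scene" or "top" or "wrist"; returns a dict with "frame" (420x560x3 uint8, red, green, blue), "depth" (420x560 float32, mm along the optical axis (not along the pixel's ray), 0 where there is no reading), "fov_y" (degrees; the focal length in pixels is half the picture's height over the tangent of half this angle, whatever the lens; pixels are square), "cx", "cy" (the principal point, pixels), "R" (3x3) and "t" (3): a world point X has camera coordinates R X + t; the wrist camera has in their place "tool_from_camera" (4x4, takes a point from camera to tool coordinates, whose origin is the TCP and whose axes are the flange's). Camera axes: x right, y down, z forward; pixel columns grow to the right and rows downward; lengths in mm; the calibration is good to about 2 mm. A picture is of the moment at which its call begins: read the wrist's pose just before it.
- bot.close_job(): hands the job in; it is judged then, once.
The state is a dict: "t": time; "qpos": joint angles; "qd": joint speeds; "effort": joint torques, N m; "tcp_pos": TCP position; "orientation": TCP orientation; "force": force on the tool from outside, world axes, zero at the start; "ft_torque": the same for the moment, N m; "width": finger opening in mm; "grasp_force": force on a finger pad.
Only numpy, scipy, OpenCV 4.12 (cv2) and the standard library are available. Lean on these libraries where they do the work, as an engineer would, in place of code of your own. Each camera call takes 0.05 s, during which the arm holds its last target. There are 200 camera calls.

## Working session

There is one attempt and no reset: what is moved stays moved. The work goes in short steps, Python scripts to look and compute and a shell command to move; the robot and the scene stay as the last step left them, time stands still between calls to the robot, and variables do not carry over. Pictures are saved under pics/ and viewed, at most 11 in all, crops included, and the job is handed in when it is done.

```bash
mkdir -p pics
cat > h.py <<'E'
import numpy as np, cv2, pickle
from plant import bot, eyes
def cap(n):
    s=bot.get_state(); c=eyes.capture(n)
    f=210/np.tan(np.radians(c["fov_y"])/2)
    v,u=np.mgrid[0:420,0:560]; d=c["depth"]
    P=np.stack([(u-c["cx"])/f*d,(v-c["cy"])/f*d,d],-1)
    if n=="wrist":
        T=np.array(c["tool_from_camera"]); P=P@T[:3,:3].T+T[:3,3]
        P=P@np.array(s["orientation"]).T+np.array(s["tcp_pos"])
    else: P=(P-np.array(c["t"]))@np.array(c["R"])
    P[d==0]=np.nan
    return c["frame"],P
def save(n,im): cv2.imwrite("pics/"+n,cv2.cvtColor(im,cv2.COLOR_RGB2BGR))
E
python3 - <<'E'
from h import *
for n in ("top","scene"):
    f,P=cap(n); save(n+"1.png",cv2.resize(f,(800,600))); np.savez(n+".npz",f=f,P=P)
print(bot.get_state())
E
```

```text
{'t': 0.1, 'qpos': array([ 1.09550481,  0.42664942,  0.07384656,  1.60655206, -0.03410537,
        1.11080765, -0.06706571]), 'qd': array([-0.00014796, -0.00147514,  0.00091447, -0.00117651, -0.00074222,
       -0.00066183,  0.00034582]), 'effort': array([ 8.24848947e-03, -9.51531315e+01,  3.77155557e+00, -4.64405608e+01,
        1.98064686e-02,  6.44332438e-03,  2.58436745e-05]), 'tcp_pos': array([ 215.97549513, -639.32985251,  404.08968639]), 'orientation': array([[ 9.47395797e-01,  3.20064073e-01, -4.38248595e-04],
       [ 3.20064365e-01, -9.47395194e-01,  1.07134042e-03],
       [-7.22970336e-05, -1.15525117e-03, -9.99999330e-01]]), 'force': array([-0.39276392, -1.02558276,  0.62287868]), 'ft_torque': array([-0.0114603 ,  0.02178965,  0.01900935]), 'grasp_force': 0.0, 'width': 85.35658106328016}
```

View pics/top1.png

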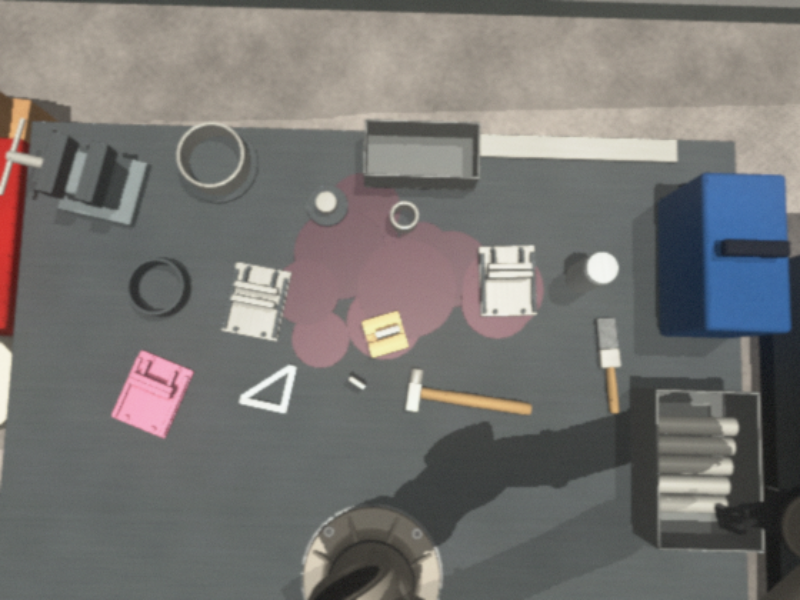

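View pics/scene1.png

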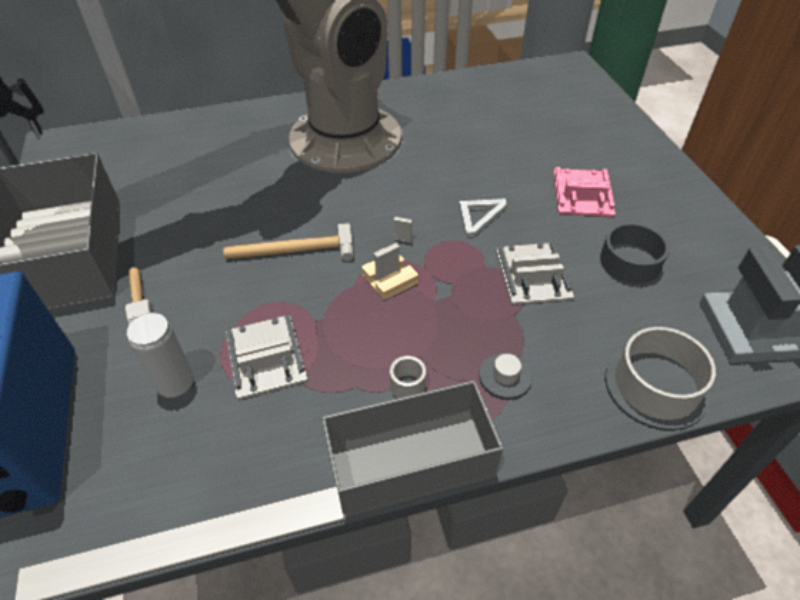

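Top view: left jig is at (257,300), right jig at (507,281), and the rack with the larger spacer at (386,334). The small bar at (357,381) is the undersized decoy, and the pink jig at (152,394) is not meant. Next I'll enlarge the jigs and the rack.

Run:
```python
from h import *
D=np.load("top.npz"); f=D["f"];P=D["P"]
g=lambda x0,y0,w,h,s:cv2.resize(f[y0:y0+h,x0:x0+w],None,fx=s,fy=s,interpolation=cv2.INTER_CUBIC)
im=np.hstack([g(150,178,64,64,4),g(325,164,64,64,4),g(238,205,64,64,4)])
save("crop1.png",im)
for n,(u,v) in dict(left=(180,210),right=(355,196),rack=(270,234),small=(250,267)).items(): print(n,P[v,u].round(0))
# plate tops z 38..50
for n,(x0,y0) in dict(left=(150,178),right=(325,164)).items():
    Q=P[y0:y0+64,x0:x0+64]; 
    m=((Q[...,2]>40)&(Q[...,2]<52)).astype(np.uint8)
    k,l,st,c=cv2.connectedComponentsWithStats(m)
    for i in range(1,k):
        if st[i,4]>20:
            q=Q[l==i]; r=cv2.minAreaRect(q[:,:2].astype(np.float32)); print(n,r,q[:,2].mean())
Q=P[205:269,238:302]
for a,b in((70,100),(20,32)):
    q=Q[(Q[...,2]>a)&(Q[...,2]<b)]; print(a,len(q),cv2.minAreaRect(q[:,:2].astype(np.float32)),q.mean(0))
```

```text
left [559. 254.  47.]
right [ 621. -273.    6.]
rack [493. -15.  87.]
small [397.  40.  56.]
left ((586.6520385742188, 258.6839294433594), (90.56112670898438, 12.6177978515625), 80.97418975830078) 46.07118358303826
left ((557.7168579101562, 263.79901123046875), (90.25699615478516, 11.878242492675781), 80.206787109375) 46.465298877933215
right ((645.9202880859375, -272.0735778808594), (12.367364883422852, 90.24817657470703), 2.364361047744751) 45.449998268191045
right ((627.997802734375, -272.18353271484375), (11.557650566101074, 88.75254821777344), 2.2723207473754883) 45.698551221886
70 78 ((499.4537048339844, -18.787193298339844), (11.925851821899414, 49.229888916015625), 18.142906188964844) [499.09625671 -18.54037386  85.82904956]
20 608 ((469.69921875, -24.79895782470703), (149.8510284423828, 131.7191162109375), 1.4857170581817627) [486.06039669 -21.07650521  25.83874381]
```

View pics/crop1.png

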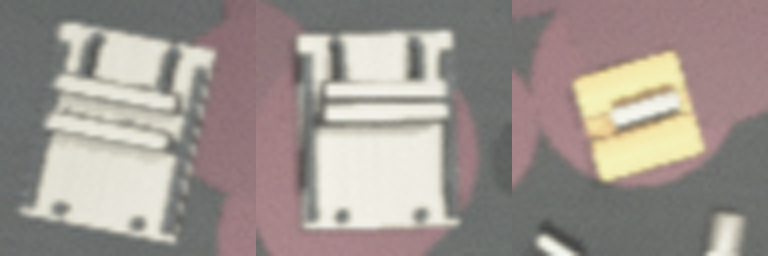

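Confirmed in the crop. The left jig's plate centres are 29 mm apart, so its gap is about 17 mm and it is the wide one (jig_a). The right jig's gap is about 6 mm. The rack holds the 12x50 mm bar standing up to z=86, which is the larger spacer.

```bash
cat >> h.py <<'E'
from scipy.spatial.transform import Rotation as Ro
def row(tgt,yaw):
    "row to reach TCP tgt (world mm), tool down, tool y at yaw deg"
    s=bot.get_state(); R=np.array(s["orientation"]); a=np.radians(yaw)
    y=np.array([np.cos(a),np.sin(a),0]); z=np.array([0,0,-1.]); T=np.stack([np.cross(y,z),y,z],1)
    d=R.T@(np.array(tgt)-s["tcp_pos"]); w=Ro.from_matrix(R.T@T).as_rotvec()
    print("t",s["t"],"tcp",s["tcp_pos"].round(1),"F",s["force"].round(1),"row",d.round(1),w.round(4))
E
python3 -c "
from h import *
row([499.4,-18.8,330],18.1)"
```

```text
t 0.1 tcp [ 216.  -639.3  404.1] F [-0.4 -1.   0.6] row [ 467.1 -497.1   74.6] [-1.0000e-03 -8.0000e-04 -1.5609e+00]
```

```bash
R='[467,-497,74.6,-0.001,-0.001,-1.561]'; python3 -m pendant '[[467,-497,0,-0.001,-0.001,-1.561],[467,-497,0,-0.001,-0.001,-1.561],[467,-497,0,-0.001,-0.001,-1.561],[467,-497,0,-0.001,-0.001,-1.561],[467,-497,0,-0.001,-0.001,-1.561],[467,-497,0,-0.001,-0.001,-1.561],[467,-497,0,-0.001,-0.001,-1.561],[467,-497,0,-0.001,-0.001,-1.561],[467,-497,0,-0.001,-0.001,-1.561],[467,-497,0,-0.001,-0.001,-1.561],[467,-497,0,-0.001,-0.001,-1.561],[467,-497,0,-0.001,-0.001,-1.561]]' 60; python3 -c "
from h import *
row([499.4,-18.8,330],18.1)"
```

```text
t: 1.3
tcp_pos: [465.6, -91.8, 404.8]
orientation: [[-0.313, 0.95, 0.001], [0.95, 0.313, -0.001], [-0.002, 0.0, -1.0]]
force: [0.4, -1.4, -1.0]
width: 59.8
grasp_force: 0.0
t 1.3 tcp [465.6 -91.8 404.8] F [ 0.4 -1.4 -1. ] row [58.9 55.  74.8] [0.0002 0.0016 0.0024]
```

```bash
python3 -m pendant '[[45,45,50,0,0.0016,0.0024],[58.9,55,74.8,0,0.0016,0.0024],[58.9,55,74.8,0,0.0016,0.0024],[58.9,55,74.8,0,0.0016,0.0024],[58.9,55,74.8,0,0.0016,0.0024],[58.9,55,74.8,0,0.0016,0.0024]]' >/dev/null
python3 - <<'E'
from h import *
row([499.4,-18.8,330],18.1)
f,P=cap("wrist"); save("w1.png",f)
q=P[(P[...,2]>80)&(P[...,2]<92)&(abs(P[...,0]-499)<50)&(abs(P[...,1]+19)<50)]
print(len(q),q.mean(0),cv2.minAreaRect(q[:,:2].astype(np.float32)))
E
```

```text
t 1.9 tcp [499.4 -22.  330.9] F [0.2 0.1 0.3] row [3.1 1.  0.9] [ 0.0011  0.0008 -0.0043]
1214 [500.47445892 -17.17360116  85.49389489] ((500.8694152832031, -18.741796493530273), (11.82039737701416, 50.02449417114258), 18.281675338745117)
```

View pics/w1.png

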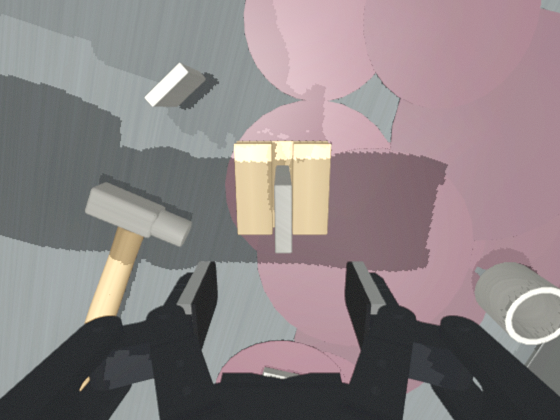

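The wrist view shows the spacer top edge at about (284,190-252), midway between the fingers at (205,300) and (360,300). Both cameras agree on its position, so I'll descend and grip.

```bash
python3 -c "
from h import *
row([500.6,-18.7,227],18.2)"; python3 -m pendant '[[2.9,2.2,45,0.001,0.001,-0.005],[2.9,2.2,80,0.001,0.001,-0.005],[2.9,2.2,103.5,0.001,0.001,-0.005],[2.9,2.2,103.5,0.001,0.001,-0.005],[2.9,2.2,103.5,0.001,0.001,-0.005]]' ; python3 -c "
from h import *
row([500.6,-18.7,227],18.2)"
```

```text
t 1.95 tcp [499.3 -22.  330.9] F [-0.1 -0.7  0.2] row [  2.8   2.1 103.9] [ 0.0013  0.0009 -0.0061]
t: 2.45
tcp_pos: [500.8, -17.7, 227.4]
orientation: [[-0.312, 0.95, -0.001], [0.95, 0.312, 0.001], [0.001, -0.001, -1.0]]
force: [0.4, -0.2, 0.7]
width: 59.8
grasp_force: 0.0
t 2.45 tcp [500.8 -17.7 227.4] F [ 0.4 -0.2  0.7] row [-0.9 -0.5  0.4] [-0.0006 -0.0011  0.0001]
```

```bash
python3 -m pendant '[[0,0,0,0,0,0],[0,0,0,0,0,0],[0,0,0,0,0,0],[0,0,0,0,0,0],[0,0,0,0,0,0],[0,0,0,0,0,0],[0,0,0,0,0,0],[0,0,0,0,0,0]]' 0 50; python3 -m pendant '[[0,0,-20,0,0,0],[0,0,-60,0,0,0],[0,0,-105,0,0,0],[0,0,-130,0,0,0],[0,0,-130,0,0,0],[0,0,-130,0,0,0]]'; python3 -c "
from h import *
row([571,261,357],-9.7)"
```

```text
t: 3.25
tcp_pos: [500.8, -17.4, 227.3]
orientation: [[-0.313, 0.95, -0.0], [0.95, 0.313, 0.0], [0.001, -0.0, -1.0]]
force: [-2.7, -1.0, 11.7]
width: 11.4
grasp_force: 48.8
t: 3.85
tcp_pos: [500.3, -17.6, 356.1]
orientation: [[-0.313, 0.95, -0.001], [0.95, 0.313, 0.0], [0.001, -0.001, -1.0]]
force: [-0.1, -0.4, -5.1]
width: 11.2
grasp_force: 49.8
t 3.85 tcp [500.3 -17.6 356.1] F [-0.1 -0.4 -5.1] row [242.5 154.3  -0.8] [-0.0011 -0.0006  0.4875]
```

```bash
python3 -m pendant '[[40,25,0,0,0,0.12],[80,51,0,0,0,0.24],[120,77,0,0,0,0.36],[160,102,0,0,0,0.4875],[200,128,0,0,0,0.4875],[242.5,154.3,-0.8,-0.001,-0.001,0.4875],[242.5,154.3,-0.8,-0.001,-0.001,0.4875],[242.5,154.3,-0.8,-0.001,-0.001,0.4875],[242.5,154.3,-0.8,-0.001,-0.001,0.4875],[242.5,154.3,-0.8,-0.001,-0.001,0.4875]]' >/dev/null
python3 - <<'E'
from h import *
row([571,261,357],-9.7)
f,P=cap("wrist"); save("w2.png",f); np.savez("w2.npz",P=P)
m=((P[...,2]>40)&(P[...,2]<52)&(abs(P[...,0]-572)<70)&(abs(P[...,1]-261)<70)).astype(np.uint8)
k,l,st,c=cv2.connectedComponentsWithStats(m)
for i in range(1,k):
    if st[i,4]>80: q=P[l==i]; print(st[i],cv2.minAreaRect(q[:,:2].astype(np.float32)),q[:,2].mean())
q=P[(P[...,2]>100)&(P[...,2]<200)]; print(len(q), q[:,2].min())
E
```

```text
t 4.85 tcp [571.4 259.9 356.5] F [ 0.7  0.4 -3.7] row [ 1.  -0.5 -0.5] [-0.0011  0.0012 -0.0012]
[ 258  144   15   99 1149] ((558.9417724609375, 264.9379577636719), (88.94917297363281, 11.908769607543945), 79.92957305908203) 45.52888649770409
[ 293  144   14   99 1316] ((588.6503295898438, 259.8929748535156), (89.091064453125, 11.682295799255371), 80.85943603515625) 45.57030001258989
1674 136.41730216742354
```

View pics/w2.png

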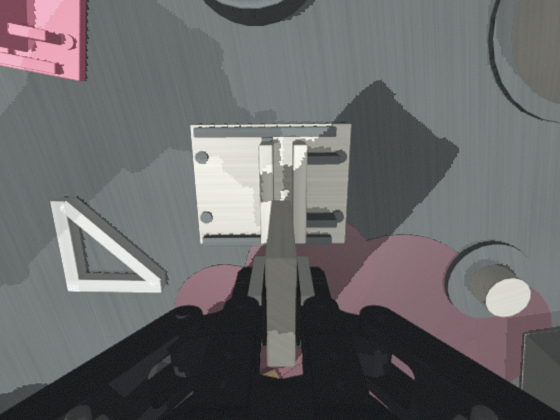

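The spacer hangs at (282,200-370), over the gap between the plates at (266,195) and (300,195). I'll measure the spacer against the gap in the same wrist frame.

Run:
```python
from h import *
P=np.load("w2.npz")["P"]; s=bot.get_state(); R=np.array(s["orientation"]); t=np.array(s["tcp_pos"])
L=(P-t)@R
for v in (205,215,225,235,245,255,265,290,320,350):
    r=L[v,255:315]; zz=P[v,255:315,2]; m=(zz>120)&(zz<260)
    print(v,np.where(m)[0][[0,-1]]+255 if m.any() else 0,[ (round(float(a[1]),1),round(float(a[0]),1),round(float(h))) for a,h,k in zip(r[::3],zz[::3],m[::3]) if k])
for p in ([558.9,264.9,46],[588.65,259.9,46],[557.7,263.8,46],[586.7,258.7,46]): print(((np.array(p)-t)@R).round(1))
```

```text
205 [270 290] [(-5.5, 23.3, 144), (-3.7, 23.9, 146), (-2.0, 24.1, 147), (-0.3, 24.4, 148), (1.4, 24.5, 149), (3.1, 24.2, 147), (4.8, 23.9, 146)]
215 [269 291] [(-4.8, 23.9, 165), (-3.3, 23.9, 165), (-1.7, 24.1, 165), (-0.2, 23.8, 164), (1.3, 24.1, 165), (2.9, 24.2, 165), (4.4, 24.0, 165), (6.0, 23.9, 165)]
225 [268 292] [(-4.4, 23.5, 179), (-2.9, 23.8, 180), (-1.5, 23.8, 180), (-0.1, 24.0, 180), (1.3, 24.2, 181), (2.7, 23.6, 179), (4.1, 23.8, 180), (5.5, 23.8, 179)]
235 [267 293] [(-5.4, 22.7, 189), (-3.9, 23.9, 193), (-2.7, 23.7, 192), (-1.4, 23.6, 192), (-0.1, 23.7, 192), (1.3, 23.4, 191), (2.5, 24.0, 193), (3.8, 23.9, 192), (5.1, 24.1, 193)]
245 [266 294] [(-4.8, 23.7, 203), (-3.6, 23.9, 203), (-2.4, 23.8, 203), (-1.2, 23.7, 203), (0.0, 23.5, 202), (1.2, 23.3, 202), (2.4, 23.5, 202), (3.6, 23.5, 202), (4.8, 23.7, 203), (6.1, 23.7, 203)]
255 [265 295] [(-4.5, 23.4, 212), (-3.3, 23.5, 212), (-2.2, 23.3, 212), (-1.1, 23.9, 213), (0.1, 23.4, 212), (1.2, 24.2, 214), (2.3, 23.4, 212), (3.4, 23.8, 213), (4.6, 23.9, 213), (5.7, 23.2, 211)]
265 [255 308] [(-10.5, 11.3, 196), (-9.2, 11.2, 1
[... 739 characters left out ...]
5, 0.6, 220), (-4.7, -3.5, 214), (-3.5, -2.8, 215), (-2.3, -3.2, 215), (-1.1, -3.0, 215), (0.0, -3.3, 215), (1.2, -2.7, 215), (2.4, -3.4, 215), (3.6, -3.0, 215), (4.8, -3.2, 215), (5.9, -3.0, 215), (6.8, 0.7, 220), (7.9, 0.8, 220), (8.2, 8.8, 231), (8.8, 11.9, 236), (9.7, 12.1, 236), (10.5, 12.9, 237)]
350 [255 314] [(-6.8, 8.8, 246), (-7.3, -5.4, 229), (-4.9, -17.8, 214), (-3.6, -17.4, 215), (-2.4, -17.2, 215), (-1.2, -18.0, 214), (0.0, -18.1, 214), (1.2, -17.5, 215), (2.5, -17.4, 215), (3.7, -17.5, 215), (4.9, -18.2, 214), (6.2, -18.3, 214), (8.6, -5.4, 229), (8.1, 8.7, 246), (8.2, 15.8, 254), (8.8, 17.1, 255)]
[  3.  -13.  310.9]
[  3.2  17.2 310.8]
[  1.8 -14.  310.9]
[  1.7  15.5 310.8]
```

```bash
python3 -m pendant '[[4.3,1.3,30,-0.001,0.001,-0.001],[4.3,1.3,60,-0.001,0.001,-0.001],[4.3,1.3,80,-0.001,0.001,-0.001],[4.3,1.3,80,-0.001,0.001,-0.001],[4.3,1.3,80,-0.001,0.001,-0.001],[4.3,1.3,80,-0.001,0.001,-0.001]]' >/dev/null
python3 - <<'E'
from h import *
row([572.5,264.5,231],-9.7)
f,P=cap("wrist"); save("w3.png",f); np.savez("w3.npz",P=P)
s=bot.get_state();L=(P-s["tcp_pos"])@s["orientation"]
m=((P[...,2]>40)&(P[...,2]<52)&(abs(P[...,0]-572)<70)&(abs(P[...,1]-261)<70)).astype(np.uint8)
k,l,st,c=cv2.connectedComponentsWithStats(m)
for i in range(1,k):
    if st[i,4]>80: q=L[l==i]; print(st[i],cv2.minAreaRect(q[:,:2].astype(np.float32)), np.percentile(q[:,1],[5,95]))
m=(P[...,2]>60)&(P[...,2]<110)&(abs(L[...,1])<20)
q=L[m]; print(len(q),np.percentile(q[:,1],[2,98]))
E
```

```text
t 5.5 tcp [573.8 265.2 278.9] F [ 1.2 -0.8 -3. ] row [-1.  -1.2 47.9] [ 0.0024 -0.0022  0.0008]
[ 247  167   20  100 1666] ((7.36785888671875, -14.652883529663086), (12.100468635559082, 67.41899871826172), 89.68219757080078) [-19.97694635  -9.26866294]
[ 293  167   20  100 1643] ((7.337749481201172, 14.763721466064453), (12.091679573059082, 67.57963562011719), 89.66870880126953) [ 9.22367847 20.11191919]
737 [-5.77933871  8.50261822]
```

View pics/w3.png

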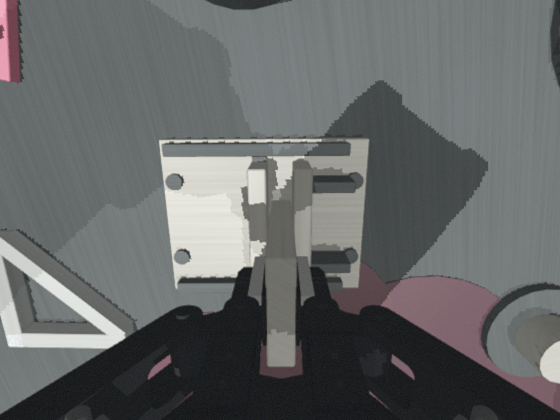

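Both plate tops, at (258,205) and (302,205), sit symmetrically about the spacer at (280,230) to within about 0.6 mm. I'll insert it.

```bash
python3 -m pendant '[[-0.5,-0.6,12,0.002,-0.002,0],[-0.5,-0.6,24,0.002,-0.002,0],[-0.5,-0.6,34,0.002,-0.002,0],[-0.5,-0.6,41,0.002,-0.002,0],[-0.5,-0.6,44,0.002,-0.002,0],[-0.5,-0.6,45,0.002,-0.002,0],[-0.5,-0.6,45,0.002,-0.002,0]]'; python3 -c "
from h import *
row([573.5,265,231],-9.7)"
```

```text
t: 6.25
tcp_pos: [572.7, 265.0, 232.4]
orientation: [[0.167, 0.986, -0.001], [0.986, -0.167, -0.001], [-0.001, -0.001, -1.0]]
force: [0.4, -0.1, -3.7]
width: 11.4
grasp_force: 49.9
t 6.25 tcp [572.7 265.  232.4] F [ 0.4 -0.1 -3.7] row [0.1 0.8 1.4] [-0.0012  0.0008  0.0014]
```

```bash
python3 -m pendant '[[0,0,0.6,0,0,0],[0,0,1.2,0,0,0],[0,0,1.5,0,0,0],[0,0,1.5,0,0,0]]'; python3 -m pendant '[[0,0,0,0,0,0],[0,0,0,0,0,0],[0,0,0,0,0,0],[0,0,0,0,0,0],[0,0,0,0,0,0],[0,0,0,0,0,0]]' 40 20
```

```text
t: 6.65
tcp_pos: [572.8, 265.1, 231.5]
orientation: [[0.167, 0.986, -0.001], [0.986, -0.167, -0.0], [-0.0, -0.0, -1.0]]
force: [-1.1, -0.2, 4.2]
width: 11.4
grasp_force: 51.3
t: 7.25
tcp_pos: [572.7, 264.9, 230.8]
orientation: [[0.167, 0.986, -0.001], [0.986, -0.167, -0.001], [-0.001, -0.001, -1.0]]
force: [-0.3, -0.2, 0.2]
width: 40.2
grasp_force: 0.0
```

```bash
python3 -m pendant '[[0,0,-20,0,0,0],[0,0,-60,0,0,0],[0,0,-90,0,0,0],[0,-35,-90,0,0,0],[0,-65,-90,0,0,0],[0,-65,-90,0,0,0],[0,-65,-90,0,0,0],[0,-65,-90,0,0,0]]' 0 60
python3 - <<'E'
from h import *
row([508.6,273.4,200],-9.7)
f,P=cap("wrist"); save("w4.png",f); np.savez("w4.npz",P=P)
s=bot.get_state();L=(P-s["tcp_pos"])@s["orientation"]
near=(abs(P[...,0]-572)<70)&(abs(P[...,1]-261)<70)
m=((P[...,2]>41)&(P[...,2]<52)&near).astype(np.uint8)
k,l,st,c=cv2.connectedComponentsWithStats(m)
for i in range(1,k):
    if st[i,4]>80: q=L[l==i]; print(st[i],cv2.minAreaRect(q[:,:2].astype(np.float32)), cv2.minAreaRect(P[l==i][:,:2].astype(np.float32)))
q=P[(P[...,2]>84)&(P[...,2]<96)&near]; print(len(q),q.mean(0),cv2.minAreaRect(q[:,:2].astype(np.float32)))
E
```

```text
t: 8.05
tcp_pos: [509.3, 275.6, 321.0]
orientation: [[0.168, 0.986, -0.001], [0.986, -0.168, -0.001], [-0.001, -0.001, -1.0]]
force: [-0.5, -0.1, -0.3]
width: 0.0
grasp_force: 0.0
t 8.05 tcp [509.3 275.6 321. ] F [-0.5 -0.1 -0.3] row [ -2.2  -0.3 121. ] [-0.0009  0.0009  0.0007]
[ 335  156   40  110 1994] ((-2.1343994140625, 57.69845199584961), (25.016220092773438, 89.4785385131836), 89.7598648071289) ((565.5838012695312, 263.535888671875), (89.47840881347656, 25.021900177001953), 80.56632232666016)
[377 156  19  42 576] ((27.089752197265625, 80.34358215332031), (31.26342010498047, 12.284659385681152), 0.3172657787799835) ((592.813232421875, 288.5412902832031), (31.26336669921875, 12.287236213684082), 80.01116180419922)
1476 [572.59386994 266.28161984  89.15328856] ((573.05615234375, 264.6322937011719), (50.032283782958984, 12.496633529663086), 80.54228210449219)
```

View pics/w4.png

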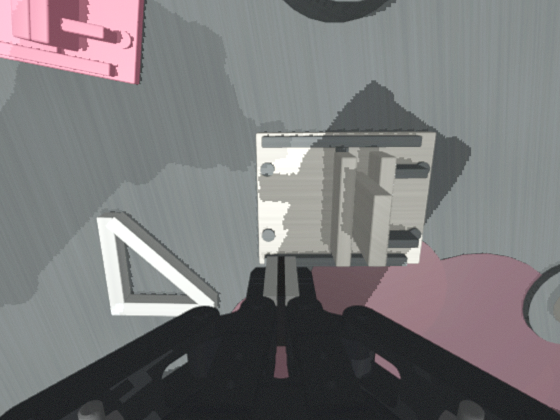

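The spacer stands upright in the gap with its top face at about (375,200) and z=89. The fingers are closed on the robot's side at (282,280). I'll lower them behind the plate and push.

```bash
python3 -m pendant '[[-2,0,40,-0.001,0.001,0.001],[-2,0,80,-0.001,0.001,0.001],[-2,0,110,-0.001,0.001,0.001],[-2,0,121,-0.001,0.001,0.001],[-2,0,121,-0.001,0.001,0.001]]';  python3 -m pendant '[[0,6,0,0,0,0],[0,12,0,0,0,0],[0,17,0,0,0,0],[0,20,0,0,0,0],[0,23,0,0,0,0],[0,25,0,0,0,0],[0,25,0,0,0,0]]'
```

```text
t: 8.6
tcp_pos: [508.2, 273.6, 198.7]
orientation: [[0.168, 0.986, -0.003], [0.986, -0.168, -0.001], [-0.001, -0.002, -1.0]]
force: [-0.2, 0.0, 0.9]
width: -0.1
grasp_force: 0.0
t: 9.3
tcp_pos: [533.0, 269.6, 200.1]
orientation: [[0.168, 0.986, -0.0], [0.986, -0.168, 0.0], [0.0, -0.0, -1.0]]
force: [0.1, 0.5, 2.2]
width: -0.1
grasp_force: 0.0
```

```bash
python3 -m pendant '[[0,2,0,0,0,0],[0,4,0,0,0,0],[0,4,0,0,0,0]]' | grep -E "tcp|force"; python3 -m pendant '[[0,2,0,0,0,0],[0,4,0,0,0,0],[0,4,0,0,0,0]]'| grep -E "tcp|force";  python3 -m pendant '[[0,1,0,0,0,0],[0,2,0,0,0,0],[0,2,0,0,0,0]]'| grep -E "tcp|force"
```

```text
tcp_pos: [536.9, 268.9, 199.8]
force: [-1.7, 0.5, 2.1]
grasp_force: 0.0
tcp_pos: [538.2, 269.0, 199.8]
force: [-24.7, -0.8, 18.8]
grasp_force: 6.3
tcp_pos: [538.7, 269.1, 199.7]
force: [-37.1, -0.6, 28.9]
grasp_force: 9.9
```

The upward force and early stop suggest the wide knuckles are hitting the spacer. I'll back off, turn the gripper 90° so its narrow side faces the plate, and check.

```bash
python3 -m pendant '[[0,-5,0,0,0,0],[0,-20,0,0,0,0],[0,-35,0,0,0,0],[0,-35,-40,0,0,0],[0,-35,-70,0,0,0],[0,-35,-70,0,0,0]]'| grep -E "tcp|force"
python3 - <<'E'
from h import *
f,P=cap("wrist"); save("w5.png",f)
near=(abs(P[...,0]-572)<70)&(abs(P[...,1]-261)<70)
m=((P[...,2]>41)&(P[...,2]<49)&near).astype(np.uint8)
k,l,st,c=cv2.connectedComponentsWithStats(m)
for i in range(1,k):
    if st[i,4]>80: print(st[i],cv2.minAreaRect(P[l==i][:,:2].astype(np.float32)))
q=P[(P[...,2]>84)&(P[...,2]<96)&near]; print(len(q),q.mean(0),cv2.minAreaRect(q[:,:2].astype(np.float32)))
row([508.6,273.4,270],80.3)
E
```

```text
tcp_pos: [508.2, 274.8, 273.7]
force: [-0.5, 0.5, -0.0]
grasp_force: 0.0
[ 342  166   27  132 2545] ((556.813720703125, 264.6278076171875), (90.01502990722656, 12.668429374694824), 80.58294677734375)
[ 370  166   52  104 1247] ((578.7337646484375, 275.5534973144531), (69.37257385253906, 24.950773239135742), 51.85405731201172)
[387 282  19  16 162] ((578.892578125, 218.9163360595703), (7.702442169189453, 15.075713157653809), 37.01797103881836)
2376 [585.05520038 264.39698604  88.24405373] ((585.7949829101562, 262.24798583984375), (50.50706100463867, 13.95504093170166), 80.99958801269531)
t 10.85 tcp [507.9 274.2 271.8] F [-0.6  0.1 -0.3] row [-0.7  0.8  1.8] [ 3.5000e-03  8.0000e-04 -1.5703e+00]
```

View pics/w5.png

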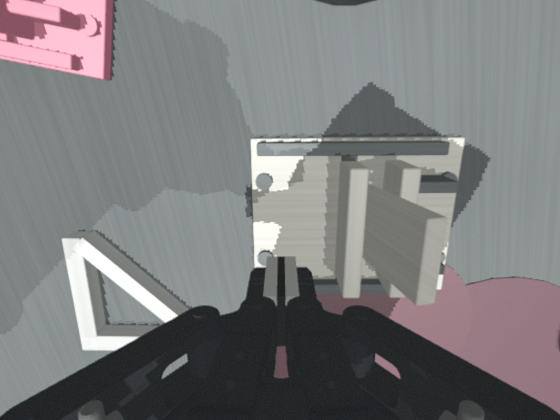

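The view shows the spacer leaning forward onto the fixed plate: its top is at (430,255), shifted 12.7 mm and tilted about 0.16 rad, but it is still in the gap. It is loose, and closing the plate at its base should square it up. I'll turn the gripper first.

```bash
python3 -m pendant '[[0,0,0,0.003,0,-1.57],[0,0,0,0.003,0,-1.57],[0,0,0,0.003,0,-1.57],[0,0,0,0.003,0,-1.57],[0,0,0,0.003,0,-1.57],[0,0,0,0.003,0,-1.57],[0,0,0,0.003,0,-1.57],[0,0,0,0.003,0,-1.57],[0,0,0,0.003,0,-1.57],[0,0,0,0.003,0,-1.57],[0,0,0,0.003,0,-1.57],[0,0,0,0.003,0,-1.57]]'
python3 - <<'E'
from h import *
row([500,274,272],80.3)
f,P=cap("wrist"); 
near=(abs(P[...,0]-572)<70)&(abs(P[...,1]-261)<70)
q=P[(P[...,2]>84)&(P[...,2]<96)&near]; print(len(q),cv2.minAreaRect(q[:,:2].astype(np.float32)) if len(q) else 0)
f,P=cap("top"); g=cv2.resize(f[170:250,135:235],(800,600),interpolation=cv2.INTER_CUBIC); save("t2.png",g)
# closed gripper profile from wrist cloud not available
E
```

```text
t: 12.05
tcp_pos: [507.5, 273.5, 268.8]
orientation: [[-0.986, 0.168, -0.004], [0.168, 0.986, -0.002], [0.004, -0.002, -1.0]]
force: [0.7, 0.3, -0.1]
width: 0.1
grasp_force: 0.0
t 12.05 tcp [507.5 273.5 268.8] F [ 0.7  0.3 -0.1] row [ 7.5 -0.8 -3.2] [-0.0024 -0.0037  0.0009]
7 ((579.164794921875, 261.68194580078125), (1.1248314380645752, 3.9714629650115967), 16.432964324951172)
```

```bash
python3 -m pendant '[[10,0,0,-0.002,-0.06,0],[19,0,20,-0.002,-0.154,0],[19,0,50,-0.002,-0.154,0],[19,0,66,-0.002,-0.154,0],[19,0,66,-0.002,-0.154,0],[19,0,66,-0.002,-0.154,0]]'
python3 - <<'E'
from h import *
s=bot.get_state(); print("tip",s["tcp_pos"]+173*s["orientation"][:,2])
f,P=cap("wrist"); save("w6.png",f)
E
```

```text
t: 12.75
tcp_pos: [489.2, 277.2, 204.2]
orientation: [[-0.974, 0.169, 0.149], [0.168, 0.986, -0.025], [-0.151, 0.0, -0.989]]
force: [-0.4, 0.5, 0.5]
width: -0.1
grasp_force: 0.0
tip [514.87470039 272.87272613  33.21660354]
```

View pics/w6.png

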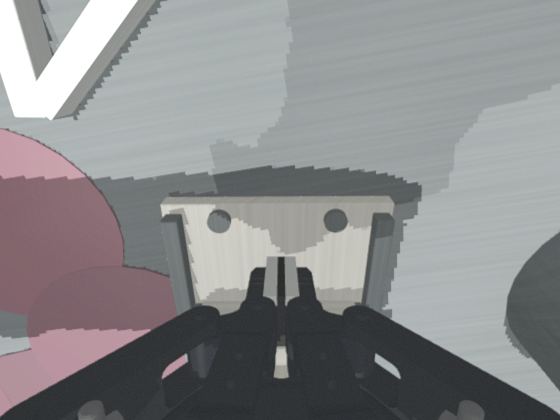

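The closed fingers are over the bed at (282,280), centred between the guide strips at (175,250) and (380,250). I'll push along jig x.

```bash
python3 -m pendant '[[-5,0,5,0,0,0],[-10,0,5.5,0,0,0],[-15,0,6,0,0,0],[-20,0,7,0,0,0],[-20,0,7,0,0,0]]' | grep -E "tcp|force"; python3 -m pendant '[[-2,0,0.3,0,0,0],[-4,0,0.6,0,0,0],[-4,0,0.6,0,0,0]]' | grep -E "tcp|force"; python3 -m pendant '[[-1,0,0.15,0,0,0],[-3,0,0.5,0,0,0],[-3,0,0.5,0,0,0]]'| grep -E "tcp|force"
```

```text
tcp_pos: [510.7, 273.0, 200.1]
force: [-1.0, 0.7, 0.1]
grasp_force: 0.0
tcp_pos: [514.0, 272.6, 200.1]
force: [-0.5, -0.1, 0.9]
grasp_force: 0.0
tcp_pos: [516.7, 272.3, 200.0]
force: [-3.8, -0.3, 1.6]
grasp_force: 1.6
```

```bash
python3 -m pendant '[[-1,0,0.15,0,0,0],[-2,0,0.3,0,0,0],[-2,0,0.3,0,0,0]]' | grep -E "tcp|force"; python3 -m pendant '[[-1,0,0.15,0,0,0],[-2,0,0.3,0,0,0],[-2,0,0.3,0,0,0]]' | grep -E "tcp|force"
python3 - <<'E'
from h import *
f,P=cap("top"); save("t3.png",cv2.resize(f[175:245,145:235],(720,560),interpolation=cv2.INTER_CUBIC))
near=(abs(P[...,0]-572)<50)&(abs(P[...,1]-261)<55)
for a,b in((78,94),(41,50)):
  q=P[(P[...,2]>a)&(P[...,2]<b)&near&(P[...,0]>555)]; print(len(q),q.mean(0),cv2.minAreaRect(q[:,:2].astype(np.float32)))
E
```

```text
tcp_pos: [518.9, 271.8, 200.1]
force: [-2.8, 0.7, 0.7]
grasp_force: 1.5
tcp_pos: [521.0, 271.5, 200.1]
force: [-1.9, 0.5, 0.5]
grasp_force: 1.0
65 [573.99690695 260.20544946  89.65965902] ((574.0504150390625, 262.99420166015625), (47.118324279785156, 11.77603816986084), 80.73655700683594)
142 [578.50202071 252.87102697  46.12302685] ((574.8529663085938, 260.8307189941406), (89.821044921875, 36.012054443359375), 80.46063995361328)
```

View pics/t3.png

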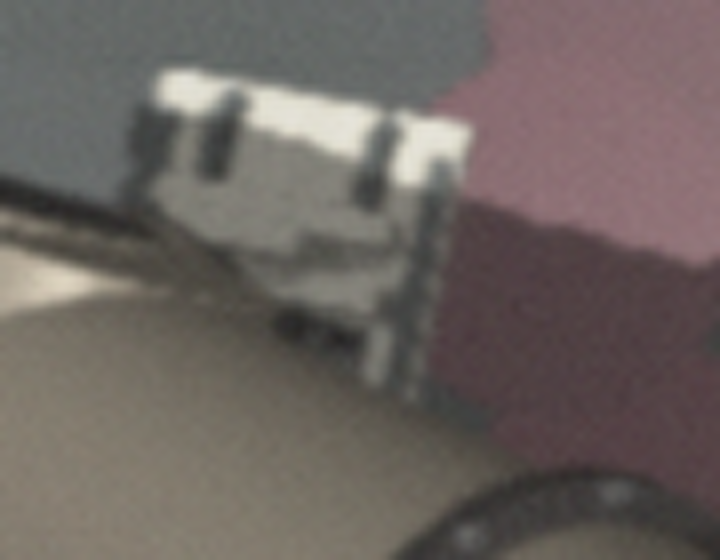

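The top view is partly covered by the arm, but its depth helps. The spacer top is at 574 (square, z≈90) and the plates now span 36 mm, so the gap is nearly closed. I'll press until the force rises.

```bash
python3 -m pendant '[[-1,0,0.15,0,0,0],[-1,0,0.15,0,0,0],[-1,0,0.15,0,0,0]]' | grep -E "tcp|force"; python3 -m pendant '[[-1,0,0.15,0,0,0],[-1,0,0.15,0,0,0],[-1,0,0.15,0,0,0]]' | grep -E "tcp|force"; python3 -m pendant '[[-1,0,0.15,0,0,0],[-1,0,0.15,0,0,0],[-1,0,0.15,0,0,0]]' | grep -E "tcp|force"
```

```text
tcp_pos: [521.9, 271.3, 200.1]
force: [-3.2, 2.3, 0.4]
grasp_force: 1.4
tcp_pos: [522.5, 271.3, 200.0]
force: [-5.0, 1.6, 2.1]
grasp_force: 2.9
tcp_pos: [522.9, 271.3, 200.0]
force: [-11.5, 1.7, 6.6]
grasp_force: 5.8
```

```bash
python3 -m pendant '[[-1,0,0.15,0,0,0],[-1.5,0,0.2,0,0,0],[-1.5,0,0.2,0,0,0],[-1.5,0,0.2,0,0,0],[-1.5,0,0.2,0,0,0],[-1.5,0,0.2,0,0,0]]'
python3 - <<'E'
from h import *
for n in ("top","scene"):
  f,P=cap(n)
  if n=="scene": save("s3.png",cv2.resize(f[145:235,320:430],(770,600),interpolation=cv2.INTER_CUBIC))
  near=(abs(P[...,0]-572)<50)&(abs(P[...,1]-261)<55)
  for a,b in((84,94),(42,49)):
    q=P[(P[...,2]>a)&(P[...,2]<b)&near&(P[...,0]>550)]; print(n,len(q),q.mean(0),cv2.minAreaRect(q[:,:2].astype(np.float32)))
# tilt from the far face of the spacer as seen by the scene camera
n=np.array([.986,-.168]); J=np.array([572.2,261.2])
for z0 in range(50,90,6):
  m=(P[...,2]>z0)&(P[...,2]<z0+6)&near&(abs((P[...,:2]-J)@n-4)<20)&(abs((P[...,:2]-J)@[.168,.986])<22)
  print(z0,m.sum(),np.median((P[m][:,:2]-J)@n).round(2) if m.any() else 0)
print(bot.get_state()["force"])
E
```

```text
t: 16.05
tcp_pos: [523.3, 271.3, 199.9]
orientation: [[-0.975, 0.167, 0.146], [0.165, 0.986, -0.026], [-0.148, -0.001, -0.989]]
force: [-19.5, 0.9, 12.8]
width: 0.1
grasp_force: 10.4
top 56 [575.28907822 259.85191587  89.55763275] ((575.3276977539062, 262.5992126464844), (49.0163688659668, 11.707042694091797), 80.71907806396484)
top 137 [576.2362085  250.00626526  45.34403417] ((574.888671875, 260.401611328125), (90.34808349609375, 35.82351303100586), 80.55732727050781)
scene 118 [569.38500805 268.68414518  88.81526608] ((567.3263549804688, 271.2879333496094), (68.1057357788086, 34.560306549072266), 87.3049545288086)
scene 194 [580.71637137 255.46744734  45.02317174] ((576.8624877929688, 258.58209228515625), (88.94573974609375, 36.28590393066406), 79.13275909423828)
50 26 8.29
56 24 8.03
62 17 8.5
68 30 8.71
74 24 8.09
80 25 8.51
86 63 5.01
[-21.11815343   0.25046567  13.51553637]
```

View pics/s3.png

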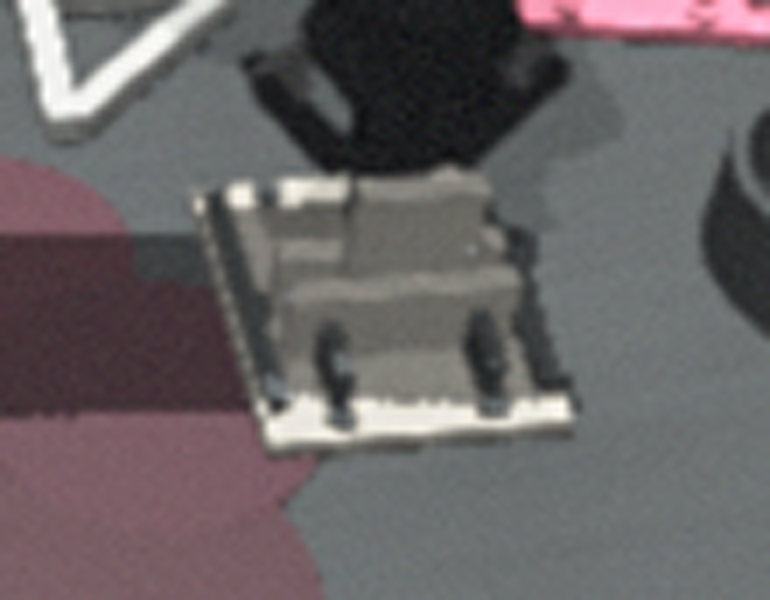

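Run:
```python
from h import *
s=bot.get_state(); F=s["force"];T=s["ft_torque"];print(F,T,s["orientation"].T@T, "tauz",s["width"])
n=np.cross(F,T)/(F@F)*1000+s["tcp_pos"]; u=F/np.linalg.norm(F)
for x in (530,540,550,556,560,570): print(n+u*(x-n[0])/u[0])
```

```text
[-21.11815343   0.25046567  13.51553637] [ 0.07587343  4.13663179 -0.15403028] [0.63305867 4.09111725 0.05657795] tauz 0.19502730158991727
[ 5.30000000e+02  2.66649598e+02 -2.86911979e-01]
[540.         266.53099597  -6.68687323]
[550.         266.4123939  -13.08683449]
[556.         266.34123266 -16.92681124]
[560.         266.29379183 -19.48679574]
[570.         266.17518976 -25.886757  ]
```

```bash
python3 -m pendant '[[3,0,-0.5,0,0,0],[6,0,-1,0,0,0],[6.6,0,-5,0,0,0],[6.6,0,-5,0,0,0],[3.6,0,-4.5,0,0,0],[2.6,0,-4.3,0,0,0],[2.6,0,-4.3,0,0,0]]' | grep -E "tcp|force"; python3 -m pendant '[[-1,0,0.1,0,0,0],[-1,0,0.1,0,0,0],[-1,0,0.1,0,0,0]]' | grep -E "tcp|force";python3 -m pendant '[[-1,0,0.1,0,0,0],[-1.5,0,0.1,0,0,0],[-1.5,0,0.1,0,0,0]]' | grep -E "tcp|force"
```

```text
tcp_pos: [522.3, 271.2, 203.9]
force: [-0.8, 0.5, 0.2]
grasp_force: 0.4
tcp_pos: [522.6, 271.3, 203.8]
force: [-5.7, -0.2, 2.2]
grasp_force: 3.0
tcp_pos: [523.1, 271.3, 203.8]
force: [-13.9, -0.9, 7.8]
grasp_force: 7.2
```

```bash
python3 -m pendant '[[-0.6,0,0,0,0,0],[-0.6,0,0,0,0,0],[-0.6,0,0,0,0,0],[-0.6,0,0,0,0,0],[-0.6,0,0,0,0,0],[-0.6,0,0,0,0,0]]' | grep -E "tcp|force"
python3 - <<'E'
from h import *
f,P=cap("top"); near=(abs(P[...,0]-572)<50)&(abs(P[...,1]-261)<55)
for a,b in((84,94),(42,49)):
    q=P[(P[...,2]>a)&(P[...,2]<b)&near&(P[...,0]>550)]; print(len(q),q.mean(0),cv2.minAreaRect(q[:,:2].astype(np.float32)))
f,P=cap("scene"); n=np.array([.986,-.168]); J=np.array([572.2,261.2])
for z0 in range(50,86,9):
  m=(P[...,2]>z0)&(P[...,2]<z0+9)&near&(abs((P[...,:2]-J)@n-8)<6)&(abs((P[...,:2]-J)@[.168,.986])<20)
  print(z0,m.sum(),np.median((P[m][:,:2]-J)@n).round(2))
print(bot.get_state()["force"])
E
```

```text
tcp_pos: [523.3, 271.3, 203.8]
force: [-18.6, 0.1, 10.3]
grasp_force: 8.7
61 [574.68341701 259.28584041  90.21717018] ((575.1209716796875, 262.46044921875), (49.506187438964844, 12.078584671020508), 79.79391479492188)
127 [576.61360751 250.01245064  45.71002952] ((575.2158203125, 260.9788513183594), (89.5296401977539, 35.08287048339844), 80.157958984375)
50 0 nan
59 0 nan
68 0 nan
77 0 nan
[-17.76802609   0.74005442  10.69725047]
  return _methods._mean(a, axis=axis, dtype=dtype,
  ret = ret.dtype.type(ret / rcount)
```

```bash
python3 -c "
from h import *
print(bot.close_job())"
```

```text
the job is handed in; nothing more can be done
None
```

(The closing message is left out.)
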